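# Feed the flanged roller into the roll chute

## Robot

A 6-joint arm with a two-finger parallel gripper is mounted at the origin on the work surface. World frame = base frame: x ahead of the robot, y to its left, z up, the work surface at z = 0. Lengths are in m, angles in rad, forces in N, time in s.
With the tool pointing down it reaches from about 0.25 to 0.775 m from the base axis. Payload 4 kg.
Tool frame: the origin (TCP) lies at the very end of the fingers, on their centre line; the grasp point (between the pads) lies 19 mm behind it; z points along the fingers, y is the direction in which the jaws open and shut (so a half turn about z gives the same grasp; the last joint's range is limited). The gripper opens to 94 mm and grips with 3 to 60 N. Pads are 16 mm wide; open, the fingers measure 119 mm over their backs; the gripper's body (75 mm by 177 mm) begins 78 mm behind the grasp point.
Start: joints at [-1.384, 0.087, 1.371, -0, 1.684, -0.103], TCP at [0.157, -0.527, 0.174] pointing down, gripper open.
Joint ranges: [-3.1, 3.1], [-0.76, 2.03], [0.27, 2.55], [-1.08, 4.22], [0.17, 2.65], [-2.57, 2.57]. Speed limits (rad/s): [2.79, 2.79, 3.14, 3.14, 3.14, 3.14].

## Interface

Orientations are given as [roll, pitch, yaw] about the fixed x, y, z axes, in that order (R = Rz(yaw) Ry(pitch) Rx(roll)).
In Python, from bench import robot, cams, models gives the robot as it stands.
- The arm moves only by the tool step_arm, never from a script. Its argument "series" is a list of rows, each a list of 5 numbers: the gripper command: -1 is shut, 1 is fully open, values between are in proportion, then the shift along the tool's x, y, z in mm, then the turn about the tool's z in degrees. A call has 1 to 20 rows; each row is the pose to reach, as a shift and turn from the pose commanded when the call began, along the tool's axes at that moment; what a row does not reach only later rows make up. A row lasts 1/8 s, in which the tool goes at most 62.5 mm and 10.7 degrees, less where a joint would pass 70% of its speed; a pose out of reach is approached as far as the arm can. A call with a gripper value outside its range is refused whole. The fingers move at their own pace and stop on an object; the grip force is fixed at half the most. Time passes only in rows, so rows that repeat a pose let the fingers close. It gives the time, the measured TCP pose, the force and the opening at its end, in the units of the state.
- robot.get_obs(): the state, without advancing time (a new reading comes with each control period).
- cams.snapshot(name): name is "scene" or "top" or "wrist"; returns a dict with "pixels" (480x640x3 uint8, red, green, blue), "fov_y" (degrees; the focal length in pixels is half the picture's height over the tangent of half this angle, whatever the lens; pixels are square), "cx", "cy" (the principal point, pixels), "k1" (the pictures are not rectified: a ray, as slopes to the right and down, at radius r is drawn at 1 + k1 r^2 times it, then the intrinsics apply), "R" (3x3) and "t" (3): a world point X has camera coordinates R X + t. Camera axes: x right, y down, z forward; pixel columns grow to the right and rows downward; lengths in m; the calibration is good to about 2 mm. A picture is of the moment at which its call begins. There is no depth.
- robot.close_job(): hands the job in, once; it reports no verdict.
Trained networks look in a picture, given as the dict that the camera call returned (one of the last four; its "shot" number tells which), for a name from the list of things; names that differ only in an ending like _2 or _b are one class to them, and where a whole thing is asked for, a point or a joint stands for the part that bears it (a point fixed in the world has none). Each returns a list of dicts, best first, with "p" (0 to 1); they miss things now and then, are a little off and sometimes report something else, mostly with a low value. They report only what shows in the picture. A call takes as long as a camera call. They do not tell look-alikes from the thing itself.
- models.find_in(picture, label): "position" ([x, y, z] in m, in world coordinates, good to about 4 mm: the middle of the surface that is visible of it).
- models.pinpoint(picture, label): "position" ([x, y, z] in m, in world coordinates, good to about 4 mm: a listed point, or the origin of a listed thing).
The state is a dict: "time": time; "joint_positions": joint angles; "qvel": joint speeds; "joint_torque": joint torques, N m; "tool_pos": TCP position; "ee_rot": TCP orientation; "wrist_force": force on the tool from outside, world axes, zero at the start; "wrist_torque": the same for the moment, N m; "width": finger opening in m.
Only numpy, scipy, OpenCV 4.12 (cv2) and the standard library are available. Lean on these libraries where they do the work, as an engineer would, in place of code of your own. Each camera call takes 0.05 s, during which the arm holds its last target. There are 200 camera calls.

## Task

Take the steel roller that has a flange on one end only out of its saddle and lay it gently across the upper end of the sloping chute, the right way round, with its flange hanging in the open groove along one side and its body on the two rails. Let go of it there so that it rolls down by itself and comes to rest against the stop at the lower end, and leave the other two rollers in their saddles.

Things in the scene. Friction and masses are not known exactly. Their poses are not given: they have to be found in the camera images.
- chute: Fixed chute 270 x 110 mm. Origin: centre of its underside on the bench; +x level towards the LOW end, +y to the flange groove's side. Two aluminium rails (y -45 to -20 and 8 to 24 mm) (smooth, slippery) fall 14 deg to +x, top 67 mm up at x = 0; groove y 24 to 53; dark side walls 22 mm above the rails. Stop face at x = 120, y -45 to 24, 76 mm high: a roller rests there at x 100, z 63, and rolls there by itself once free.
- chute_feed (a point): Point in the chute's upper end (85 mm uphill of its origin, midway in y, 109 mm above the bench): where the centre of the roller is when laid on the rails, axis across the chute, flange to +y. Up to 40 mm lower down or uphill, or 10 mm sideways, will do. Axes as the chute's. The upper end is open; no wall across it.
- roller_center (a point): Centre of the roller with ONE flange, bare metal, 0.25 kg: body 40 mm diameter, 70 mm long; at one end a flange 54 mm diameter, 6 mm thick. Its y axis is the roller's axis, pointing to the flange. It lies level in a fixed cream saddle, centre 50 mm above the bench; the saddle holds the middle 40 mm from below and is 36 mm wide, 35 mm high (foot 52 mm wide, 8 mm high).
- roller_flange (a point): Centre of the flange of that roller, on its axis, 38 mm from the roller's centre; same axes.
- plain_center (a point): Centre of the plain roller, not to be moved: same body (40 mm diameter, 70 mm long), no flange, in a like saddle of its own, centre 50 mm above the bench; its y axis is its axis.
- spool_center (a point): Centre of the roller with TWO flanges (54 mm diameter, one at each end), not to be moved: otherwise the same, in a like saddle of its own, centre 50 mm above the bench; its y axis is its axis.
There are look-alikes about, which are no part of the job. What is shaped like the part that bears roller_center but brown or red is not meant.

How it is judged:
By the outcome, as a careful person would: the job done as asked, in the order asked, and still so for the second after the job is handed in, with the robot touching nothing.
It also fails if it takes over 35 s, if anything falls off the work surface, if the arm or the gripper's body presses on something with over 40 N, if the wrist force passes 120 N, or if a joint passes its speed limit or range.

## Working session

There is one attempt and no reset: what is moved stays moved. The work goes in short steps, Python scripts to look and compute and a tool call to move; the robot and the scene stay as the last step left them, time stands still between calls to the robot, and variables do not carry over. Pictures are saved under pics/ and viewed, about 8 in all and at most 12, crops included, and the job is handed in when it is done.

Besides the shell and the picture viewer there is one more tool, called in YAML: its name, and indented under it one key for each argument. step_arm: Moves the arm, as the interface text tells. Its arguments: {"type":"object","properties":{"series":{"type":"array","items":{"type":"array","items":{"type":"number"}}}},"required":["series"]}

```bash
ls; mkdir -p pics
cat > h.py <<'E'
import numpy as np, cv2
from bench import robot, cams, models
def snap(n,f):
    p=cams.snapshot(n); cv2.imwrite('pics/'+f,p['pixels'][:,:,::-1]); return p
def K(p):
    f=240/np.tan(np.radians(p['fov_y'])/2); return f
def proj(p,X):
    c=np.asarray(p['R'])@np.asarray(X)+p['t']; s=c[:2]/c[2]; s=s*(1+p['k1']*(s@s)); return s*K(p)+[p['cx'],p['cy']]
def onplane(p,uv,z):
    d=(np.array(uv,float)-[p['cx'],p['cy']])/K(p); s=d.copy()
    for _ in range(20): s=d/(1+p['k1']*(s@s))
    R=np.asarray(p['R']); r=R.T@np.r_[s,1]; o=-R.T@np.asarray(p['t']); return o+r*(z-o[2])/r[2]
E
python3 - <<'E'
from h import *
for n in ('top','scene'):
    p=snap(n,n+'0.png')
    print(n,-np.asarray(p['R']).T@p['t'])
    for l in ('chute','chute_feed','roller_center','roller_flange','plain_center','spool_center'):
        for d in models.pinpoint(p,l)[:4]: print(l,np.round(d['position'],3),round(d['p'],2),np.round(proj(p,d['position'])))
o=robot.get_obs(); print(o['time'],o['tool_pos'],o['ee_rot'],o['width'])
E
```

```text
pics
top [ 0.34495955 -0.03649735  0.97628548]
chute [ 0.539  0.207 -0.003] 0.8 [205. 263.]
chute_feed [0.534 0.127 0.108] 0.95 [232. 251.]
roller_center [ 0.656 -0.107  0.023] 0.89 [348. 194.]
roller_center [ 0.457 -0.034  0.027] 0.57 [322. 290.]
roller_center [ 0.551 -0.145  0.046] 0.56 [373. 238.]
roller_center [ 0.436 -0.208  0.02 ] 0.55 [408. 293.]
roller_flange [ 0.696 -0.102  0.029] 0.97 [344. 175.]
roller_flange [ 0.441 -0.173  0.023] 0.95 [391. 292.]
roller_flange [ 0.485 -0.009  0.03 ] 0.93 [308. 277.]
roller_flange [ 0.55  -0.101  0.051] 0.9 [351. 240.]
plain_center [ 0.454 -0.323  0.05 ] 0.83 [466. 277.]
spool_center [ 0.605 -0.274  0.049] 0.58 [432. 207.]
scene [ 0.76165835 -0.48414349  0.63972591]
chute [ 0.535  0.21  -0.002] 0.95 [367. 194.]
chute_feed [0.535 0.12  0.108] 0.65 [352. 178.]
roller_center [ 0.441 -0.21   0.023] 0.87 [214. 332.]
roller_center [ 0.457 -0.037  0.026] 0.74 [276. 257.]
roller_center [ 0.55  -0.14   0.046] 0.68 [296. 313.]
roller_flange [0.487 0.002 0.029] 0.9 [301. 245.]
roller_flange [ 0.44  -0.171  0.026] 0.84 [226. 312.]
roller_flange [ 0.698 -0.1    0.024] 0.78 [395. 335.]
plain_center [ 0.455 -0.323  0.05 ] 0.56 [173. 390.]
spool_center [ 0.609 -0.274  0.049] 0.87 [291. 404.]
0.7 [ 0.15715527 -0.5271169   0.17375677] [3.14138551e+00 2.81698117e-05 2.89765715e-01] 0.09394563936035273
```

Run:
```python
import cv2
a=cv2.imread('pics/top0.png')[120:380,140:540]
b=cv2.imread('pics/scene0.png')
cv2.imwrite('pics/a.png',cv2.resize(a,(800,520),interpolation=3))
```

```text
(no output)
```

View pics/a.png

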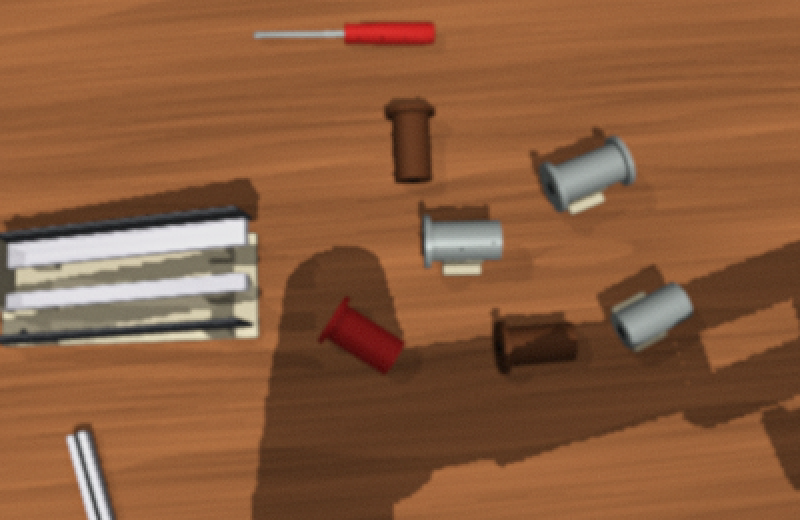

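View pics/scene0.png

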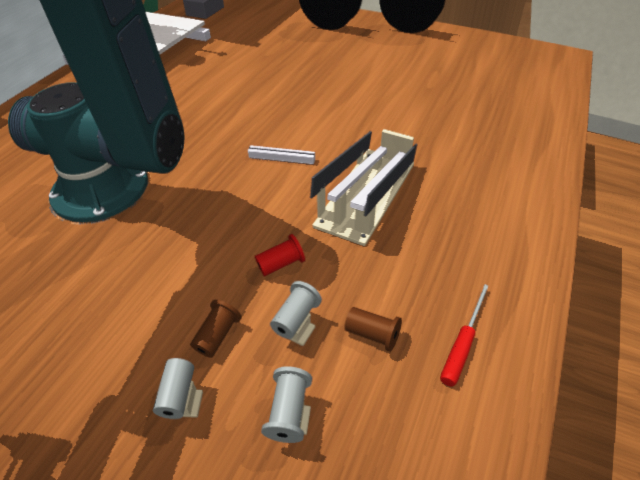

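The top view shows the bare one-flange roller in its saddle at crop (462,240), with the flange to the left (world +y). The spool is at (588,175), the plain roller at (652,315), and the look-alikes are brown and red. The chute runs towards +y, with its groove on the robot side (crop y≈315). The scene view agrees. I'll move above the roller, at yaw of about 90°.

step_arm:
  series:
    - [1, 0, 0, -60, 0]
    - [1, 485, -251, -60, -73.4]
    - [1, 485, -251, -60, -73.4]
    - [1, 485, -251, -60, -73.4]
    - [1, 485, -251, -60, -73.4]
    - [1, 485, -251, -60, -73.4]
    - [1, 485, -251, -60, -73.4]
    - [1, 485, -251, -60, -73.4]
    - [1, 485, -251, -60, -73.4]
    - [1, 485, -251, -60, -73.4]
    - [1, 485, -251, -60, -73.4]
    - [1, 485, -251, -60, -73.4]
    - [1, 485, -251, -60, -73.4]

```text
time: 2.33
tool_pos: [0.5495, -0.1491, 0.234]
ee_rot: [3.141, 0.001, 1.569]
wrist_force: [0.5, 0.4, -0.3]
width: 0.0945
```

Run:
```python
from h import *
o=robot.get_obs(); print(o['time'],o['tool_pos'],o['ee_rot'],o['wrist_force'])
p=snap('wrist','w1.png'); print(-np.asarray(p['R']).T@p['t'])
import pickle; pickle.dump(p,open('w1.pkl','wb'))
for l in ('chute','chute_feed','roller_center','roller_flange','plain_center','spool_center'):
    for d in models.pinpoint(p,l)[:4]: print(l,np.round(d['position'],4),round(d['p'],2),np.round(proj(p,d['position'])))
```

```text
2.325 [ 0.54948133 -0.1491273   0.23402703] [3.14133722e+00 5.54665520e-04 1.56894263e+00] [ 0.50622793  0.35018124 -0.34590255]
[ 0.54861945 -0.07984286  0.44444351]
roller_center [ 0.5482 -0.1412  0.0518] 0.94 [318. 209.]
roller_center [ 0.6559 -0.0998  0.0261] 0.93 [411. 170.]
roller_center [ 0.4597 -0.0329  0.0193] 0.79 [240. 110.]
roller_center [ 0.4418 -0.2048  0.0239] 0.68 [232. 256.]
roller_flange [ 0.6984 -0.1019  0.0266] 0.84 [447. 172.]
roller_flange [ 0.4402 -0.1708  0.0263] 0.77 [229. 230.]
roller_flange [ 0.4795 -0.0075  0.0275] 0.71 [255.  85.]
roller_flange [ 0.5484 -0.1041  0.0478] 0.68 [318. 175.]
plain_center [ 0.4572 -0.321   0.0449] 0.7 [246. 350.]
spool_center [ 0.6062 -0.2781  0.0486] 0.9 [366. 320.]
```

View pics/w1.png

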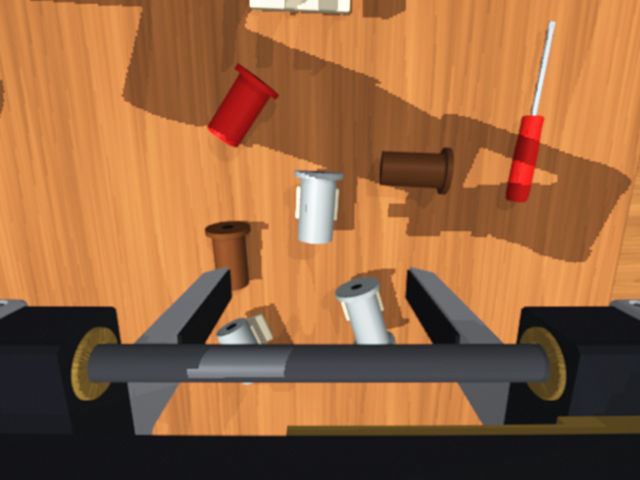

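The wrist view shows the roller at (318,209), flange at the top (320,175), saddle lugs on both sides, and clear room for the fingers left and right. I'll measure the axis from the silhouette, and the chute direction from the top image.

Run:
```python
from h import *
import pickle; p=pickle.load(open('w1.pkl','rb'))
im=p['pixels'].astype(int)
for v in range(186,240,6):
    r=im[v]; sat=r.max(1)-r.min(1); m=(sat<28)&(r.max(1)>60)
    u=[i for i in range(285,352) if m[i]]
    a,b=u[0],u[-1]; A=onplane(p,(a,v),.05);B=onplane(p,(b+1,v),.05); print(v,a,b,np.round((A+B)/2,4),round(B[0]-A[0],4))
c=im[:,318]; print([ (v,tuple(c[v])) for v in range(166,178,1)],[ (v,tuple(c[v])) for v in range(234,248,2)])
for uv,z in (((318,242),.06),((318,172),.06)): print(onplane(p,uv,z))
t=cams.snapshot('top')
# rail ends in crop coords (rail top at given heights guessed)
for q,z in (((248,232),.098),((10,250),.035),((250,282),.098),((8,300),.035)):
    print(q,onplane(t,(140+q[0]/2,120+q[1]/2),z))
```

```text
186 300 335 [ 0.5482 -0.1158  0.05  ] 0.0399
192 297 335 [ 0.5465 -0.1225  0.05  ] 0.0434
198 297 335 [ 0.5465 -0.1292  0.05  ] 0.0436
204 297 334 [ 0.5459 -0.1359  0.05  ] 0.0426
210 297 334 [ 0.5459 -0.1427  0.05  ] 0.0428
216 296 333 [ 0.5447 -0.1495  0.05  ] 0.043
222 299 333 [ 0.5464 -0.1564  0.05  ] 0.0397
228 299 332 [ 0.5458 -0.1634  0.05  ] 0.0388
234 298 331 [ 0.5446 -0.1704  0.05  ] 0.0389
[(166, (np.int64(234), np.int64(154), np.int64(84))), (167, (np.int64(234), np.int64(152), np.int64(83))), (168, (np.int64(209), np.int64(131), np.int64(71))), (169, (np.int64(166), np.int64(103), np.int64(57))), (170, (np.int64(128), np.int64(82), np.int64(53))), (171, (np.int64(87), np.int64(66), np.int64(54))), (172, (np.int64(79), np.int64(80), np.int64(81))), (173, (np.int64(112), np.int64(119), np.int64(121))), (174, (np.int64(138), np.int64(145), np.int64(147))), (175, (np.int64(141), np.int64(148), np.int64(149))), (176, (np.int64(140), np.int64(146), np.int64(147))), (177, (np.int64(141), np.int64(147), np.int64(149)))] [(234, (np.int64(220), np.int64(229), np.int64(228))), (236, (np.int64(222), np.int64(230), np.int64(229))), (238, (np.int64(221), np.int64(229), np.int64(228))), (240, (np.int64(221), np.int64(229), np.int64(229))), (242, (np.int64(221), np.int64(225), np.int64(224))), (244, (np.int64(224), np.int64(166), np.int64(122))), (246, (np.int64(224), np.int64(144), np.int64(76)))]
[ 0.54807329 -0.17732899  0.06      ]
[ 0.54825414 -0.1000481   0.06      ]
(248, 232) [0.56122495 0.06667493 0.098     ]
(10, 250) [0.57947944 0.32244163 0.035     ]
(250, 282) [0.51268379 0.06761415 0.098     ]
(8, 300) [0.52718546 0.32478896 0.035     ]
```

step_arm:
  series:
    - [1, 3, -3, 60, 3.3]
    - [1, 3, -3, 120, 3.3]
    - [1, 3, -3, 170, 3.3]
    - [1, 3, -3, 198, 3.3]
    - [1, 3, -3, 198, 3.3]
    - [-1, 3, -3, 198, 3.3]
    - [-1, 3, -3, 198, 3.3]
    - [-1, 3, -3, 198, 3.3]
    - [-1, 3, -3, 198, 3.3]
    - [-1, 3, -3, 198, 3.3]

```text
time: 3.98
tool_pos: [0.5473, -0.145, 0.0359]
ee_rot: [3.141, 0.0, 1.513]
wrist_force: [0.1, 0.2, -0.1]
width: 0.0473
```

step_arm:
  series:
    - [-1, 0, 0, 0, 0]
    - [-1, 0, 0, 0, 0]
    - [-1, 0, 0, 0, 0]

```text
time: 4.35
tool_pos: [0.5474, -0.145, 0.0359]
ee_rot: [3.141, 0.0, 1.513]
wrist_force: [-1.3, 0.3, 6.4]
width: 0.0175
```

Width is 17.5 mm where 40 was expected, so I'll check what happened.

Run:
```python
from h import *
o=robot.get_obs(); print(o['width'],o['wrist_force'])
w=snap('wrist','w2.png'); s=snap('scene','s2.png')
a=cv2.resize(cv2.imread('pics/s2.png')[200:440,130:450],(640,480),interpolation=3)
b=cv2.resize(cv2.imread('pics/w2.png'),None,fx=.5,fy=.5)
c=np.zeros((600,800,3),np.uint8); c[:360,:480]=cv2.resize(a,(480,360)); c[360:600,480:800]=b; cv2.imwrite('pics/c.png',c)
```

```text
0.017488769496685232 [-1.33950727  0.29602816  6.37750822]
```

View pics/c.png

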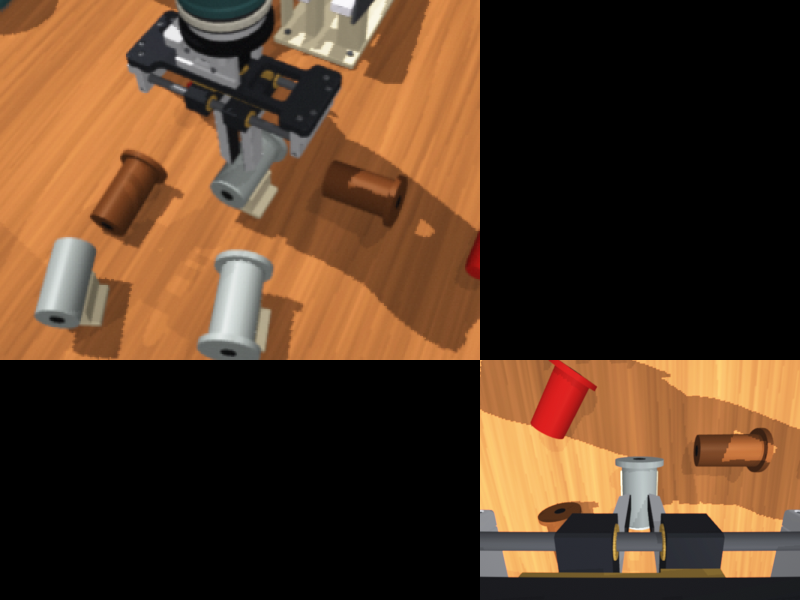

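Run:
```python
from h import *
a=cv2.resize(cv2.imread('pics/s2.png')[255:355,230:350],(720,600),interpolation=3)
cv2.imwrite('pics/c2.png',a)
p=cams.snapshot('scene'); o=robot.get_obs()
T=np.array(o['tool_pos']); print(o['width'],(proj(p,T)-[230,255])*6,(proj(p,T+[0,0,.02])-[230,255])*6,(proj(p,T+[0,0,.05])-[230,255])*6)
for d in models.pinpoint(p,'roller_center')[:4]: print(np.round(d['position'],4),d['p'])
for d in models.pinpoint(p,'roller_flange')[:4]: print(np.round(d['position'],4),d['p'])
```

```text
0.005427650129418891 [381.22360783 380.26243163] [376.25005311 335.88702844] [368.39019635 265.59310462]
[ 0.6585 -0.1065  0.0219] 0.85
[ 0.4386 -0.2089  0.0241] 0.69
[ 0.5503 -0.1393  0.0433] 0.61
[ 0.4415 -0.1718  0.0263] 0.89
[ 0.5502 -0.1009  0.05  ] 0.55
```

View pics/c2.png

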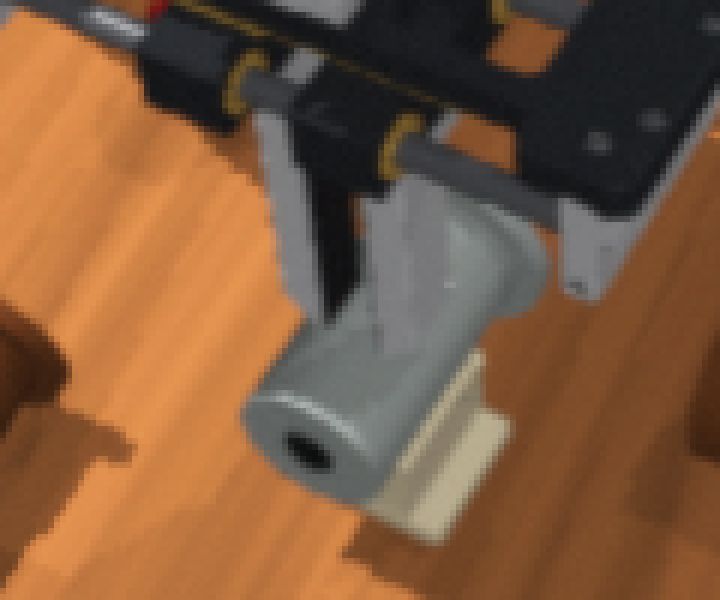

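Run:
```python
from h import *
o=robot.get_obs(); print(o['time'],o['width'],o['wrist_force'],o['tool_pos'],o['ee_rot'],o['joint_torque'])
w=snap('wrist','w3.png'); s=snap('scene','s3.png')
a=cv2.resize(cv2.imread('pics/s3.png')[255:355,230:350],(400,334),interpolation=3)
b=cv2.resize(cv2.imread('pics/w3.png')[180:430,220:420],(400,500),interpolation=3)
c=np.zeros((500,800,3),np.uint8); c[:334,:400]=a; c[:,400:]=b; cv2.imwrite('pics/c3.png',c)
print(robot.get_obs()['width'])
```

```text
4.6 0.0008061252600618941 [-3.40355373  1.02249983  7.98824047] [ 0.54787062 -0.14540419  0.03827475] [3.13948778e+00 1.15979554e-03 1.51328033e+00] [ 8.52995692e-02 -3.18173468e+01 -2.58039987e+01  2.08378192e-01
 -9.31167416e-01  5.63257618e-04]
0.0008658552327606741
```

View pics/c3.png

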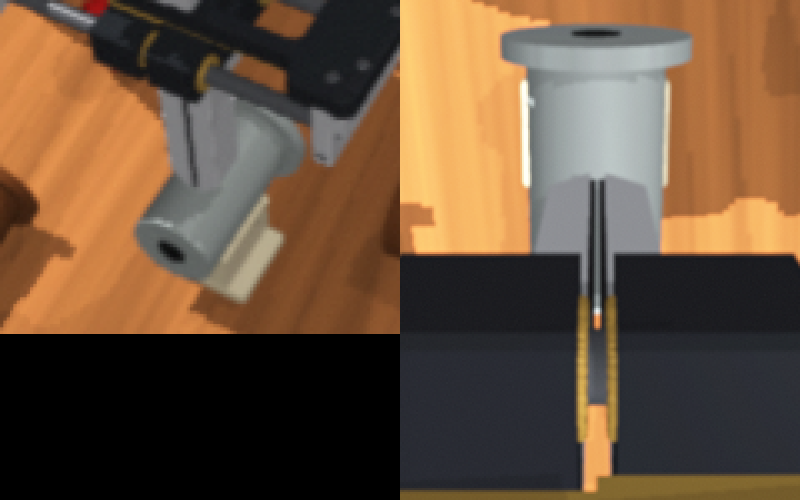

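Run:
```python
from h import *
import pickle; p=pickle.load(open('w1.pkl','rb'))
T=np.array([0.5495,-0.1491,0.234])
for dz in (0,.02,.04):
  for dx in (-.047,.047): print(dz,dx,proj(p,T+[dx,.008,dz]))
q=cams.snapshot('wrist'); o=robot.get_obs(); T=np.array(o['tool_pos']); print(T)
for dz in (0,.01,.02,.03): print(dz,(proj(q,T+[0,.008,dz])-[220,180])*2+[400,0])
s=cams.snapshot('scene')
for dz in (0,.01,.02,.03): print(dz,(proj(s,T+[0,-.008,dz])-[230,255])*400/120)
print((proj(s,[.5445,-.175,.05])-[230,255])*400/120)
```

```text
0 -0.047 [244.09304053 254.49804917]
0 0.047 [395.79768919 254.18758971]
0.02 -0.047 [236.88175321 264.41603756]
0.02 0.047 [403.33070861 264.07867478]
0.04 -0.047 [228.12181514 276.46753613]
0.04 0.047 [412.48186822 276.09812972]
[ 0.54792286 -0.14542891  0.03828092]
0 [598.5420245  148.69654012]
0.01 [598.69925496 158.17077753]
0.02 [598.8717726  168.56670677]
0.03 [599.06191756 180.02550311]
0 [204.13270203 224.71698957]
0.01 [202.67220117 212.58184929]
0.02 [201.1810699  200.18060908]
0.03 [199.65838359 187.50484076]
[173.41234939 245.13931908]
```

The pictures settle it. The visible fingertips sit about 30 mm behind the reported TCP, in both the open view and the closed one. The fingers shut over the top of the roller (17.5 mm is the chord near its top), and the roller is still in its saddle. I'll lift, open, and go 29 mm lower. Even if the offset is wrong, the reported tip stays above the bench.

step_arm:
  series:
    - [-1, 0, 0, -12, 0]
    - [1, 0, 0, -12, 0]
    - [1, 0, 0, -12, 0]
    - [1, 0, 0, -12, 0]
    - [1, 0, 0, -12, 0]
    - [1, 0, 0, -12, 0]
    - [1, 0, 0, -12, 0]
    - [1, 0, 0, -12, 0]
    - [1, 0, 0, -12, 0]
    - [1, 0, 0, -12, 0]
    - [1, 0, 0, 10, 0]
    - [1, 0, 0, 29, 0]
    - [1, 0, 0, 29, 0]

```text
time: 6.42
tool_pos: [0.5453, -0.1443, 0.0042]
ee_rot: [-3.137, -0.001, 1.513]
wrist_force: [-0.2, 0.3, 0.3]
width: 0.0937
```

step_arm:
  series:
    - [-1, 0, 0, 0, 0]
    - [-1, 0, 0, 0, 0]
    - [-1, 0, 0, 0, 0]
    - [-1, 0, 0, 0, 0]
    - [-1, 0, 0, 0, 0]
    - [-1, 0, 0, 0, 0]
    - [-1, 0, 0, 0, 0]

```text
time: 7.3
tool_pos: [0.5474, -0.145, 0.0067]
ee_rot: [3.141, 0.0, 1.513]
wrist_force: [1.0, 0.6, 0.2]
width: 0.0395
```

Width 39.5 mm means the body is held. I'll lift it, carry it above the chute feed, and turn it 90° so the flange points to the groove (world −x).

step_arm:
  series:
    - [-1, 0, 0, -30, 0]
    - [-1, 0, 0, -80, 0]
    - [-1, 0, 0, -130, 0]
    - [-1, 0, 0, -170, 0]
    - [-1, 40, -3, -170, -10]
    - [-1, 80, -6, -170, -20]
    - [-1, 120, -10, -170, -30]
    - [-1, 160, -13, -170, -40]
    - [-1, 200, -17, -170, -50]
    - [-1, 235, -20, -170, -60]
    - [-1, 255, -22, -170, -70]
    - [-1, 268, -23, -170, -80]
    - [-1, 268, -23, -170, -90]
    - [-1, 268, -23, -170, -90]
    - [-1, 268, -23, -170, -90]

```text
time: 9.18
tool_pos: [0.5394, 0.1237, 0.1762]
ee_rot: [-3.141, -0.001, 3.081]
wrist_force: [-0.3, -0.3, -1.9]
width: 0.0393
```

Run:
```python
from h import *
o=robot.get_obs(); print(o['time'],o['width'],o['wrist_force'],o['tool_pos'],o['ee_rot'])
import pickle
P={}
for n in ('wrist','top','scene'):
    p=snap(n,n[0]+'4.png'); P[n]=p
    for l in ('chute','chute_feed','roller_center','roller_flange'):
        for d in models.pinpoint(p,l)[:2]: print(n,l,np.round(d['position'],4),round(d['p'],2),np.round(proj(p,d['position'])))
pickle.dump(P,open('P4.pkl','wb'))
```

```text
9.175 0.03931183064525204 [-0.26049544 -0.33757738 -1.90053791] [0.53943392 0.12372918 0.17616636] [-3.14132581e+00 -9.06129342e-04  3.08136671e+00]
wrist chute [0.5372 0.2091 0.0012] 0.64 [395. 211.]
wrist roller_center [ 0.4619 -0.0331  0.0199] 0.97 [158. 155.]
wrist roller_center [ 0.6532 -0.1006  0.026 ] 0.96 [125. 333.]
wrist roller_flange [ 0.4814 -0.009   0.0281] 0.96 [182. 173.]
wrist roller_flange [ 0.4369 -0.1731  0.0291] 0.91 [ 10. 138.]
top chute [ 0.5374  0.2083 -0.0057] 0.57 [205. 264.]
top chute [0.4988 0.129  0.2189] 0.24 [219. 259.]
top chute_feed [0.5333 0.127  0.1084] 0.82 [232. 252.]
top roller_center [ 0.4577 -0.0372  0.0228] 0.96 [323. 290.]
top roller_center [ 0.4361 -0.2102  0.0201] 0.58 [409. 293.]
top roller_flange [ 0.6993 -0.1009  0.0277] 0.82 [343. 174.]
top roller_flange [ 0.4817 -0.0061  0.0312] 0.82 [307. 279.]
scene chute [5.389e-01 2.104e-01 1.000e-04] 0.78 [369. 194.]
scene chute_feed [0.537  0.1241 0.1056] 0.95 [354. 179.]
scene roller_center [ 0.6565 -0.1028  0.021 ] 0.92 [369. 327.]
scene roller_center [ 0.4425 -0.2126  0.0244] 0.9 [214. 333.]
scene roller_flange [0.5026 0.1269 0.2203] 0.94 [338. 118.]
scene roller_flange [ 0.439  -0.1726  0.0285] 0.92 [225. 311.]
```

View pics/w4.png

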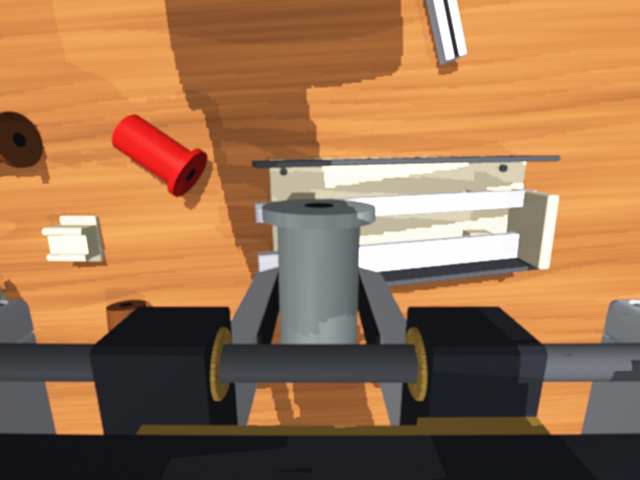

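The roller is held level, flange (320,210) towards the groove side. The groove lies between the narrow rail and the thin wall at row 160, and the stop is at right (540,230). I'll zoom in on the chute edges for an exact pose.

Run:
```python
import cv2,numpy as np
a=cv2.resize(cv2.imread('pics/w4.png')[145:295,245:565],(800,375),interpolation=3)
b=cv2.resize(cv2.imread('pics/top0.png')[215:295,135:275],(392,224),interpolation=3)
c=np.zeros((600,800,3),np.uint8); c[:375]=a; c[376:,:392]=b; cv2.imwrite('pics/c5.png',c)
```

```text
(no output)
```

View pics/c5.png

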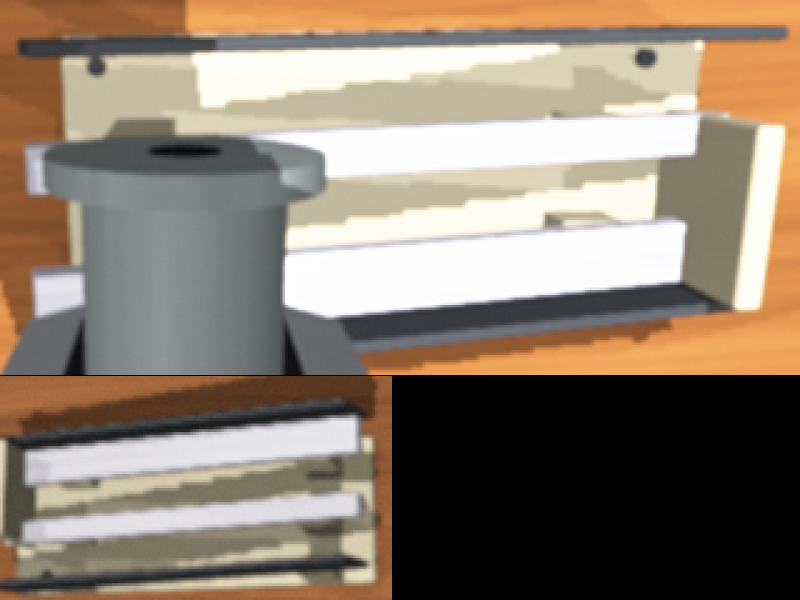

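Run:
```python
from h import *
import pickle
from scipy.optimize import least_squares
P=pickle.load(open('P4.pkl','rb')); w,t=P['wrist'],P['top']
rz=lambda x:.067-.2493*x
W=lambda a,b:np.array([245+a/2.5,145+b/2.5]); T=lambda a,b:np.array([135+a/2.8,215+(b-376)/2.8])
def world(q,c): 
    s,k=np.sin(q[2]),np.cos(q[2]); return np.array([q[0]+k*c[0]-s*c[1],q[1]+s*c[0]+k*c[1],c[2]])
pts=[(w,W(757,125),.12,.024,.076),(w,W(735,308),.12,-.045,.076)]
lines=[(w,W(695,155),.008),(w,W(325,180),.008),(w,W(685,283),-.045),(w,W(330,317),-.045),(t,T(22,522),.008),(t,T(358,493),.008),(t,T(25,452),-.045),(t,T(358,416),-.045)]
def res(q):
    r=[]
    for p,uv,x,y,z in pts: r+=list(proj(p,world(q,(x,y,z)))-uv)
    for (p,uv,y),x in zip(lines,q[3:]): r+=list(proj(p,world(q,(x,y,rz(x))))-uv)
    return r
s=least_squares(res,[.537,.208,1.51]+[.12,0,.12,0,.12,-.13,.12,-.13])
print(np.round(s.x,4),np.degrees(s.x[2]),np.round(s.fun,1))
for c in ((-.085,0,.109),(-.085,-.006,.109)): print(world(s.x,c))
```

```text
[ 0.5369  0.2085  1.5272  0.1214 -0.0329  0.1238 -0.0298  0.1175 -0.1381
  0.1175 -0.1388] 87.4997789326994 [ 0.7  0.1 -0.6  1.2 -0.  -0.5 -0.1 -1.4 -0.1 -1.1 -0.  -0.2 -0.1 -0.6
 -0.1 -1.3 -0.1 -0.9 -0.1 -1.1]
[0.53315097 0.12353403 0.109     ]
[0.53914526 0.12327229 0.109     ]
```

Run:
```python
from h import *
import pickle
P=pickle.load(open('P4.pkl','rb')); w=P['wrist']
for uv in ((245+185/2.5,145+150/2.5),): print(onplane(w,uv,.2205),onplane(w,uv,.215))
print(onplane(w,(245+185/2.5,145+210/2.5),.2475),onplane(w,(245+84/2.5,145+280/2.5),.2205),onplane(w,(245+284/2.5,145+280/2.5),.2205))
```

```text
[0.4941406  0.12757643 0.2205    ] [0.49492789 0.12754194 0.215     ]
[0.49996989 0.12716317 0.2475    ] [0.51850778 0.10628836 0.2205    ] [0.52088044 0.14540147 0.2205    ]
```

Chute pose is fitted to about 1 px: yaw 87.5°, feed at (0.533, 0.1235), agreeing with the network to a few mm. The roller centre is about 2 mm off sideways. I'll lower it about 8 mm uphill of the feed, stopping just before contact and then easing down.

step_arm:
  series:
    - [-1, 1, -8, 40, -1]
    - [-1, 1, -8, 80, -1]
    - [-1, 1, -8, 98, -1]
    - [-1, 1, -8, 104, -1]
    - [-1, 1, -8, 106, -1]
    - [-1, 1, -8, 107, -1]
    - [-1, 1, -8, 107, -1]

```text
time: 10.8
tool_pos: [0.539, 0.1161, 0.0708]
ee_rot: [3.141, 0.002, 3.102]
wrist_force: [-0.1, -0.7, -1.5]
width: 0.0394
```

step_arm:
  series:
    - [-1, 0, 0, 0.5, 0]
    - [-1, 0, 0, 1, 0]
    - [-1, 0, 0, 1, 0]

```text
time: 11.18
tool_pos: [0.5382, 0.116, 0.0686]
ee_rot: [-3.141, -0.0, 3.102]
wrist_force: [0.5, 1.0, -3.1]
width: 0.0394
```

Run:
```python
from h import *
snap('wrist','w6.png');snap('scene','s6.png')
a=cv2.resize(cv2.imread('pics/s6.png')[120:250,280:440],(640,520),interpolation=3)
cv2.imwrite('pics/c6.png',a)
```

```text
(no output)
```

View pics/c6.png

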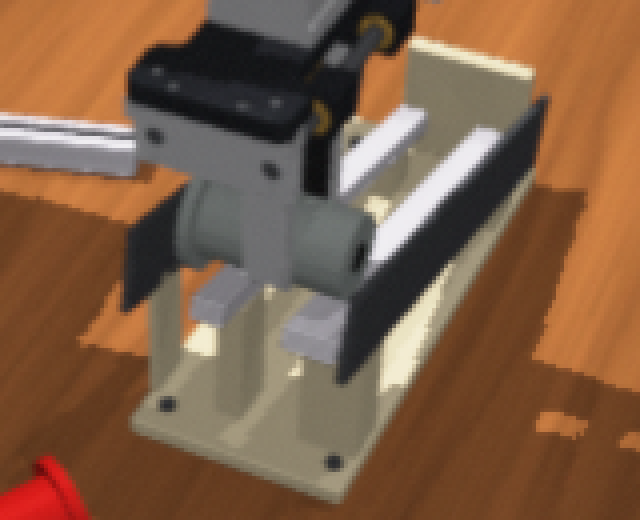

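The roller sits across the rails between the walls, flange over the groove (crop (195,225)), with the fingers over the gap between the rails. Force still reads the full weight, so it is about 1 mm above the rails. I'll ease down.

step_arm:
  series:
    - [-1, 0, 0, 0.5, 0]
    - [-1, 0, 0, 1, 0]
    - [-1, 0, 0, 1, 0]

```text
time: 11.65
tool_pos: [0.5382, 0.116, 0.0676]
ee_rot: [-3.141, -0.0, 3.102]
wrist_force: [-0.3, 0.4, -2.5]
width: 0.0393
```

step_arm:
  series:
    - [-1, 0, 0, 0.5, 0]
    - [-1, 0, 0, 1, 0]
    - [-1, 0, 0, 1, 0]

```text
time: 12.02
tool_pos: [0.5384, 0.1161, 0.0672]
ee_rot: [3.141, 0.001, 3.102]
wrist_force: [-0.3, 0.4, 0.2]
width: 0.0392
```

The force went from −2.5 to about 0 N, so the rails now carry the roller. Releasing, then going straight up.

step_arm:
  series:
    - [1, 0, 0, 0, 0]
    - [1, 0, 0, 0, 0]
    - [1, 0, 0, 0, 0]
    - [1, 0, 0, 0, 0]
    - [1, 0, 0, 0, 0]
    - [1, 0, 0, 0, 0]
    - [1, 0, 0, 0, 0]
    - [1, 0, 0, -20, 0]
    - [1, 0, 0, -60, 0]
    - [1, 0, 0, -120, 0]
    - [1, 0, 0, -150, 0]
    - [1, 0, 0, -150, 0]
    - [1, 0, 0, -150, 0]
    - [1, 0, 0, -150, 0]
    - [1, 0, 0, -150, 0]
    - [1, 0, 0, -150, 0]
    - [1, 0, 0, -150, 0]
    - [1, 0, 0, -150, 0]

```text
time: 14.28
tool_pos: [0.5382, 0.116, 0.2167]
ee_rot: [-3.142, 0.0, 3.102]
wrist_force: [0.2, -0.2, -0.3]
width: 0.0941
```

Run:
```python
from h import *
o=robot.get_obs(); print(o['time'],o['width'],o['wrist_force'],o['tool_pos'])
for n in ('scene','wrist'):
    p=snap(n,n[0]+'7.png')
    for l in ('roller_center','roller_flange','plain_center','spool_center'):
        for d in models.pinpoint(p,l)[:5]: print(n,l,np.round(d['position'],4),round(d['p'],2))
k=np.radians(87.5); print('expect',.5369+np.cos(k)*.1,.2085+np.sin(k)*.1)
a=cv2.resize(cv2.imread('pics/s7.png')[120:440,140:460],(400,400),interpolation=3)
b=cv2.resize(cv2.imread('pics/w7.png'),(400,300))
c=np.zeros((400,800,3),np.uint8); c[:,:400]=a; c[:300,400:]=b; cv2.imwrite('pics/c7.png',c)
```

```text
14.275 0.09407291012320798 [ 0.24089033 -0.239753   -0.25212771] [0.53823882 0.11601101 0.21667493]
scene roller_center [ 0.4411 -0.2105  0.0233] 0.93
scene roller_center [ 0.658  -0.101   0.0231] 0.81
scene roller_center [ 0.4599 -0.0351  0.0247] 0.74
scene roller_center [0.5472 0.3098 0.0598] 0.64
scene roller_flange [0.5074 0.3094 0.0613] 0.9
scene roller_flange [ 0.4444 -0.1727  0.0262] 0.76
scene roller_flange [ 0.4854 -0.0028  0.0289] 0.65
scene roller_flange [ 0.6964 -0.099   0.0283] 0.63
scene plain_center [ 0.4568 -0.3215  0.0519] 0.93
scene spool_center [ 0.6098 -0.2748  0.0492] 0.87
wrist roller_center [ 0.4634 -0.0343  0.0198] 0.96
wrist roller_center [ 0.6561 -0.1012  0.0249] 0.92
wrist roller_center [0.5428 0.3091 0.0637] 0.78
wrist roller_center [ 0.4431 -0.2068  0.0227] 0.64
wrist roller_flange [ 0.6951 -0.1014  0.0285] 0.97
wrist roller_flange [0.5066 0.3086 0.0622] 0.61
wrist roller_flange [ 0.4779 -0.0089  0.0305] 0.61
wrist roller_flange [ 0.4393 -0.1741  0.028 ] 0.57
expect 0.5412619387365336 0.30840482215818577
```

View pics/c7.png

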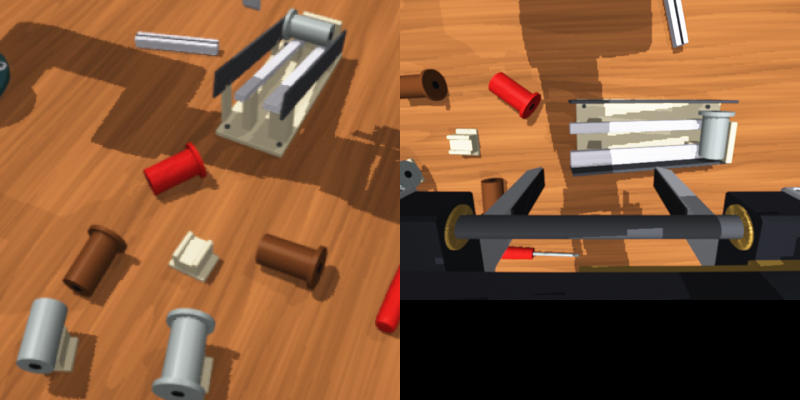

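The roller rests against the stop at (0.545, 0.309, 0.062), where (0.541, 0.308, 0.063) was expected, with its flange in the groove. The plain roller and the spool are still in their saddles. Handing in.

```bash
python3 -c "
from bench import robot
print(robot.close_job())"
```

```text
the job is handed in; nothing more can be done
None
```

The one-flange roller went from its saddle to the upper end of the chute, flange over the groove. I lowered it until the rails carried its weight, then let go. It rolled down by itself and rests against the stop. I handed the job in at about 14.5 s.

**Last checks:**
- **Roller position:** two cameras put the roller centre at about (0.545, 0.309, 0.062), where (0.541, 0.308, 0.063) was expected. The flange is on the groove side.
- **Other rollers:** the plain roller and the spool show no movement and are still in their saddles.
- **Robot:** the gripper is open and clear, with about 0 N at the wrist.

**What went wrong on the way:** the first grasp failed. The fingertips in the pictures ended about 30 mm short of the reported TCP, so the fingers closed over the top of the roller, pressing on it with about 8 N at the wrist. The roller stayed in its saddle. I opened, went 29 mm lower, and the second grasp held at 39.5 mm. The 30 mm disagreement was never explained; I only allowed for it.

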